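# Load the spindle kits on their pins

### The job

Set up the two spindle kits of the key-cutting machine on their pins. On the pin with the blue base stack, from the bottom up, the black collar, the steel cutter wheel and the red nut; on the pin with the yellow base stack the green wheel and then the white nut. The wheels keep their hubs upward, every part must lie flat on the one below it, and the oil bottle, padlock and brush stay where they are.

Things in the scene. Friction and masses are not known exactly. Their poses are not given: they have to be found in the camera images.
- blue_pin: Kit pin with a blue base: a round disc of 70 mm diameter and 10 mm height, fixed to the bench, with an upright steel pin of 12 mm diameter in its centre. The pin's top is 70 mm above the bench, the uppermost 10 mm taper to 4 mm diameter. Origin: centre of the base's underside, on the bench; z axis up along the pin. Parts with a 20 mm bore drop over the pin loosely (4 mm play all round); the lowest part rests on the base, 10 mm above the bench.
- yellow_pin: Kit pin with a yellow base: a round disc of 70 mm diameter and 10 mm height, fixed to the bench, with an upright steel pin of 12 mm diameter in its centre. The pin's top is 70 mm above the bench, the uppermost 10 mm taper to 4 mm diameter. Origin: centre of the base's underside, on the bench; z axis up along the pin. Parts with a 20 mm bore drop over the pin loosely (4 mm play all round); the lowest part rests on the base, 10 mm above the bench.
- collar: Black plastic spacer collar: a plain thick ring, outer diameter 46 mm, 18 mm high, about 60 g. Round; lies flat on the bench at the start. A 20 mm bore runs right through its middle. Origin: centre of its underside; z axis up along the bore.
- cutter: Steel key-cutting wheel: a bright toothed disc of 60 mm diameter (64 mm over the teeth), 6 mm thick, with a dark steel hub of 34 mm diameter on top of it; 18 mm high in all, so 12 mm of the hub stand above the disc to be gripped. About 140 g. Round; lies flat on the bench at the start. A 20 mm bore runs right through its middle. Origin: centre of its underside; z axis up along the bore.
- red_nut: Red clamp nut: a ribbed ring, outer diameter 37 mm, 18 mm high, about 50 g. Round; lies flat on the bench at the start. A 20 mm bore runs right through its middle. Origin: centre of its underside; z axis up along the bore.
- green_wheel: Green deburring wheel: a flat disc of 60 mm diameter, 6 mm thick, with a grey hub of 34 mm diameter on top of it; 18 mm high in all, so 12 mm of the hub stand above the disc to be gripped. About 80 g. Round; lies flat on the bench at the start. A 20 mm bore runs right through its middle. Origin: centre of its underside; z axis up along the bore.
- white_nut: White clamp nut: a ribbed ring, outer diameter 37 mm, 18 mm high, about 50 g. Round; lies flat on the bench at the start. A 20 mm bore runs right through its middle. Origin: centre of its underside; z axis up along the bore.
- oil_bottle: Bystander: an amber oil bottle with a red cap standing upright, 44 mm diameter, 100 mm high. Origin: centre of its underside.
- padlock: Bystander: a brass padlock lying flat, body 50 x 45 mm and 20 mm high, with its steel shackle reaching a further 34 mm along +x. Origin: centre of the underside of the brass body.
- chip_brush: Bystander: a chip brush about 200 mm long lying flat on the bench. Origin: within its length, on the bench; its long axis is x, the handle towards -x.
Things that resemble listed ones, but are neither listed nor needed, are in the scene too. Leave any orange, pink or purple look-alike of the cutter alone.

How it is judged:
At the end, for the whole second after the job is handed in: Blue pin, from the base up: collar, cutter, red nut; yellow pin: green wheel, white nut. Each part within 10 mm of its pin's axis, underside within 4 mm of its seated height above the bench (10, 28, 46 mm; 10, 28 mm), upright within 0.12 rad, hub up, at rest (horizontal distance between each of collar, cutter, red_nut and blue_pin below 0.01 m and z of collar in the frame of blue_pin between 0.006 and 0.014 m and angle between each of collar, cutter, red_nut, green_wheel, white_nut's own z axis and vertical below 0.12 rad and linear speed of each of collar, cutter, red_nut, green_wheel, white_nut below 0.02 m/s and angular speed of each of collar, cutter, red_nut, green_wheel, white_nut below 0.3 rad/s and z of cutter in the frame of blue_pin between 0.024 and 0.032 m and z of red_nut in the frame of blue_pin between 0.042 and 0.05 m and horizontal distance between each of green_wheel, white_nut and yellow_pin below 0.01 m and z of green_wheel in the frame of yellow_pin between 0.006 and 0.014 m and z of white_nut in the frame of yellow_pin between 0.024 and 0.032 m); the robot touches nothing.
It fails at once if the oil bottle is pushed more than 20 mm from its place or knocked over (distance of oil_bottle from where it was at the start of the episode above 0.02 m or angle between oil_bottle's own z axis and vertical above 0.5 rad).
It fails at once if the padlock is pushed more than 20 mm from its place or knocked over (distance of padlock from where it was at the start of the episode above 0.02 m or angle between padlock's own z axis and vertical above 0.5 rad).
It fails at once if the brush is pushed more than 20 mm from its place or knocked over (distance of chip_brush from where it was at the start of the episode above 0.02 m or angle between chip_brush's own z axis and vertical above 0.5 rad).
It also fails if it takes over 122 s, if anything falls off the work surface, if the arm or the gripper's body presses on something with over 40 N, if the wrist force passes 120 N, or if a joint passes its speed limit or range.

### The arm

A 6-joint arm with a two-finger parallel gripper is mounted at the origin on the work surface. World frame = base frame: x ahead of the robot, y to its left, z up, the work surface at z = 0. Lengths are in m, angles in rad, forces in N, time in s.
With the tool pointing down it reaches from about 0.275 to 1 m from the base axis. Payload 8.4 kg.
Tool frame: the origin (TCP) lies between the finger pads; the fingertips stand 14 mm ahead of it and the grasp point (between the pads) lies 5 mm behind it; z points along the fingers, y is the direction in which the jaws open and shut (so a half turn about z gives the same grasp; the last joint's range is limited). The gripper opens to 85 mm and grips with 20 to 120 N. Pads are 22 mm wide; open, the fingers measure 114 mm over their backs; the gripper's body (76 mm by 85 mm) begins 54 mm behind the grasp point. The pads swing forward as they close: fully open they stand 13 mm farther back than shut.
Start: joints at [-1.296, 0.353, 1.633, -0, 1.155, -0.002], TCP at [0.171, -0.601, 0.245] pointing down, gripper open.
Joint ranges: [-2.63, 2.63], [-0.92, 2.1], [0.06, 2.66], [-1.3, 4.44], [0, 2.69], [-3.02, 3.02]. Speed limits (rad/s): [2.22, 2.22, 2.79, 3.14, 3.14, 3.14].

### API

Orientations are given as a unit quaternion [w, x, y, z].
In Python, from rig import ctrl, grab_frame, workorder gives the robot as it stands.
- The arm moves only by the tool carry_out, never from a script. Its argument "steps" is one flat list of numbers, 5 for each row, row after row: the opening, from 0 (shut) to 1 (fully open), then the shift along the tool's x, y, z in mm, then the turn about the tool's z in degrees. In form: [hand, dx, dy, dz, twist, hand, dx, dy, dz, twist, ...]. A call has 1 to 20 rows; each row is the pose to reach, as a shift and turn from the pose commanded when the call began, along the tool's axes at that moment; what a row does not reach only later rows make up. A row lasts 1/8 s, in which the tool goes at most 62.5 mm and 10.7 degrees, less where a joint would pass 70% of its speed; a pose out of reach is approached as far as the arm can. A call with a gripper value outside its range is refused whole. The fingers move at their own pace and stop on an object; "force" is the grip in N (left out, the last holds). Time passes only in rows, so rows that repeat a pose let the fingers close. It gives the time, the measured TCP pose, the force and the opening at its end, in the units of the state.
- ctrl.sense(): the state, without advancing time (a new reading comes with each control period).
- grab_frame(name): name is "scene" or "side" or "wrist"; returns a dict with "img" (400x640x3 uint8, red, green, blue), "intrinsics" (3x3 intrinsics, pixels), "R" (3x3) and "t" (3): a world point X has camera coordinates R X + t. Camera axes: x right, y down, z forward; pixel columns grow to the right and rows downward; lengths in m; the calibration is good to about 2 mm. The wrist camera is an equidistant fisheye: a pixel r from the principal point sees the ray r / f radians off the axis. A picture is of the moment at which its call begins. There is no depth.
- workorder.finish_job(): hands the job in, once; it reports no verdict.
The state is a dict: "time_s": time; "joint_positions": joint angles; "dq": joint speeds; "effort": joint torques, N m; "eef_pos": TCP position; "eef_rot": TCP orientation; "wrist_force": force on the tool from outside, world axes, zero at the start; "ft_torque": the same for the moment, N m; "finger_gap": finger opening in m.
Only numpy, scipy, OpenCV 4.12 (cv2) and the standard library are available. Lean on these libraries where they do the work, as an engineer would, in place of code of your own. Each camera call takes 0.05 s, during which the arm holds its last target. There are 200 camera calls.

## Working session

There is one attempt and no reset: what is moved stays moved. The work goes in short steps, Python scripts to look and compute and a tool call to move; the robot and the scene stay as the last step left them, time stands still between calls to the robot, and variables do not carry over. Pictures are saved under pics/ and viewed, about 12 in all and at most 16, crops included, and the job is handed in when it is done.

Besides the shell and the picture viewer there is one more tool, called after "Call:" in YAML: its name, and indented under it one key for each argument. carry_out: Moves the arm, as the interface text tells. Its arguments: {"type":"object","properties":{"steps":{"type":"array","items":{"type":"number"}},"force":{"type":"number"}},"required":["steps"]}

```bash
mkdir -p pics; ls
python3 - <<'E'
from rig import ctrl, grab_frame
import cv2,pickle
print(ctrl.sense())
d={}
for n in("scene","side"):
    f=grab_frame(n);d[n]=f
    cv2.imwrite(f"pics/{n}0.png",f["img"][:,:,::-1]);print(n,f["intrinsics"],f["R"],f["t"])
pickle.dump(d,open("f0.pkl","wb"))
E
```

```text
pics
{'time_s': 0.0, 'joint_positions': array([-1.29639197e+00,  3.53645389e-01,  1.63413173e+00, -1.23899557e-05,
        1.15519432e+00, -2.37226358e-03]), 'dq': array([-4.31374016e-04, -2.80599852e-04,  1.12156165e-03,  1.68033009e-04,
       -1.40024732e-04,  6.79633441e-05]), 'effort': array([ 2.02192918e-03, -6.05242467e+01, -3.42078459e+01, -5.23826964e-05,
        9.39732447e-03, -5.00582274e-06]), 'eef_pos': array([ 0.17067548, -0.60077318,  0.24456442]), 'eef_rot': array([-6.82254568e-04,  9.90439030e-01,  1.37949460e-01, -9.90928104e-05]), 'wrist_force': array([-0.05834479,  0.01935837, -0.04837244]), 'ft_torque': array([0.00577499, 0.01432339, 0.02509434]), 'finger_gap': 0.08532600379855611}
scene [[496.03819549   0.         324.22826309]
 [  0.         496.03819549 199.67433651]
 [  0.           0.           1.        ]] [[-0.096324    0.9952693   0.01267737]
 [ 0.53614901  0.062612   -0.84179806]
 [-0.83860952 -0.0742884  -0.53964368]] [ 0.0584124  -0.2941856   1.91761902]
side [[392.09684995   0.         321.3795175 ]
 [  0.         392.09684995 198.01856964]
 [  0.           0.           1.        ]] [[-0.93708395 -0.34883038 -0.01382144]
 [-0.25541524  0.71205113 -0.65402312]
 [ 0.2379847  -0.60934436 -0.75634829]] [0.57326898 0.17417454 0.77185515]
```

View pics/scene0.png

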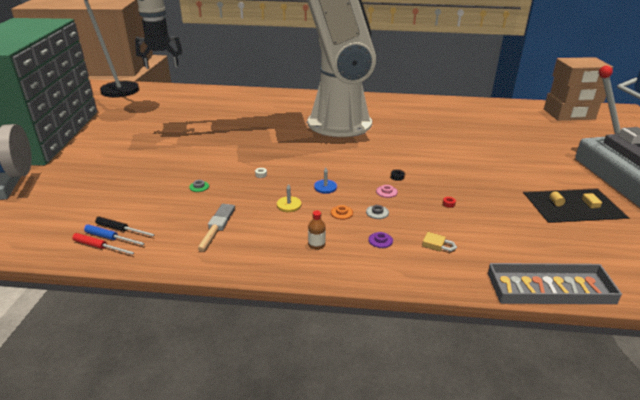

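View pics/side0.png

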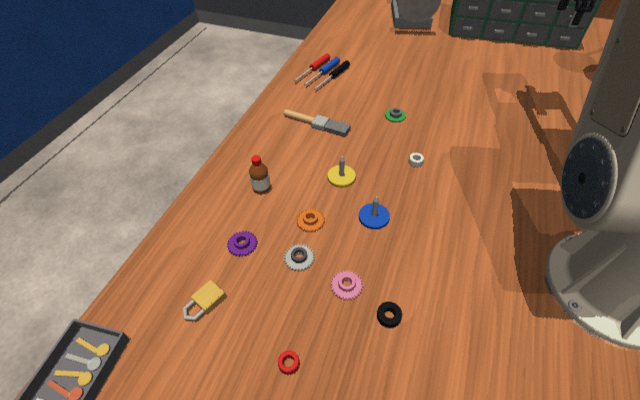

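```bash
cat > h.py <<'E'
import numpy as np, cv2
from rig import ctrl, grab_frame
from scipy.spatial.transform import Rotation as Ro
def ray(f,u,v,z,fish=False):
    """world point at height z seen at pixel u,v"""
    K,R,t=f["intrinsics"],np.array(f["R"]),np.array(f["t"])
    p=np.array([(u-K[0,2])/K[0,0],(v-K[1,2])/K[1,1]])
    if fish:
        r=np.hypot(*p); d=np.r_[p/max(r,1e-9)*np.sin(r),np.cos(r)]
    else: d=np.r_[p,1]
    o=-R.T@t; w=R.T@d
    return o+w*(z-o[2])/w[2]
def rel(target,yaw=None,s=None):
    """shift in tool axes, mm, from present pose to TCP target"""
    s=s or ctrl.sense(); q=s["eef_rot"]
    return np.round(Ro.from_quat(np.r_[q[1:],q[0]]).inv().apply(np.array(target)-s["eef_pos"])*1000,1)
def crop(f,name,u0,u1,v0,v1,k):
    im=cv2.resize(f["img"][v0:v1,u0:u1,::-1],None,fx=k,fy=k,interpolation=cv2.INTER_CUBIC)
    cv2.imwrite(f"pics/{name}.png",im)
E
python3 - <<'E'
import pickle
from h import *
d=pickle.load(open("f0.pkl","rb"))
P=dict(collar=((398,175),(389,314),.012),cutter=((377,211),(299,257),.010),red=((449.5,202),(289,362),.012),green=((199,186),(396,115),.008),white=((261,172.5),(416.5,159),.012),blue=((325.5,187),(374,216),.008),yellow=((289,204),(341.5,176),.008),bottle=((316,245),(261,190),0),orange=((342,212),(311,219),.01),pink=((387,190),(347,284),.01),purple=((381,239),(242,243),.01),padlock=((434,242),(209,296),.01),brush=((224,213),(330,125),.01))
for k,(a,b,z) in P.items(): print(k,ray(d["scene"],*a,z)[:2].round(3),ray(d["side"],*b,z)[:2].round(3))
s=ctrl.sense();q=s["eef_rot"];print(Ro.from_quat(np.r_[q[1:],q[0]]).as_matrix().round(3))
E
```

```text
collar [0.398 0.213] [0.399 0.212]
cutter [0.606 0.149] [0.604 0.153]
red [0.538 0.357] [0.539 0.356]
green [ 0.529 -0.388] [ 0.526 -0.383]
white [ 0.433 -0.217] [ 0.434 -0.217]
blue [ 0.491 -0.007] [ 0.487 -0.006]
yellow [ 0.596 -0.102] [ 0.596 -0.1  ]
bottle [ 0.767 -0.006] [0.767 0.003]
orange [0.623 0.051] [0.617 0.052]
pink [0.489 0.178] [0.491 0.179]
purple [0.736 0.16 ] [0.732 0.163]
padlock [0.733 0.296] [0.734 0.295]
brush [ 0.665 -0.274] [ 0.688 -0.275]
[[ 0.962  0.273 -0.   ]
 [ 0.273 -0.962  0.001]
 [-0.    -0.001 -1.   ]]
```

Call:
carry_out:
  steps: [0.65, 400, -110, 95, 0, 0.65, 400, -110, 95, 0, 0.65, 400, -110, 95, 0, 0.65, 400, -110, 95, 0, 0.65, 400, -110, 95, 0, 0.65, 400, -110, 95, 0, 0.65, 400, -110, 95, 0, 0.65, 400, -110, 95, 0, 0.65, 400, -110, 95, 0, 0.65, 400, -110, 95, 0]
  force: 40

```text
time_s: 1.35
eef_pos: [0.5245, -0.3869, 0.1505]
eef_rot: [0.0, 0.991, 0.137, -0.0]
wrist_force: [-0.5, 0.8, -0.0]
finger_gap: 0.0558
```

Run:
```python
from h import *
import pickle
f=grab_frame("wrist");pickle.dump(f,open("w1.pkl","wb"));crop(f,"w1",0,640,0,400,1)
s=ctrl.sense();print(s["time_s"],s["eef_pos"],s["finger_gap"],f["intrinsics"],-np.array(f["R"]).T@f["t"])
```

```text
1.4 [ 0.52454776 -0.38701136  0.15060121] 0.055939447466650825 [[309.70691629   0.         318.83199536]
 [  0.         309.70691629 197.99719338]
 [  0.           0.           1.        ]] [ 0.603492   -0.36494574  0.27938508]
```

View pics/w1.png

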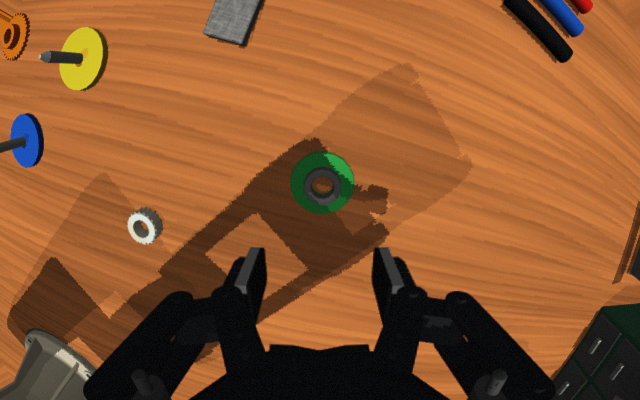

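```bash
cat >> h.py <<'E'
def fit(f,hsv_lo,hsv_hi,box,z):
    """ellipse-fitted (hull) centre of colour blob in box u0,u1,v0,v1 -> world"""
    u0,u1,v0,v1=box
    m=cv2.inRange(cv2.cvtColor(f["img"][v0:v1,u0:u1],cv2.COLOR_RGB2HSV),hsv_lo,hsv_hi)
    c=max(cv2.findContours(m,cv2.RETR_EXTERNAL,cv2.CHAIN_APPROX_NONE)[0],key=cv2.contourArea)
    (x,y),ax,_=cv2.fitEllipse(cv2.convexHull(c)); u,v=x+u0,y+v0
    return (round(u,1),round(v,1)),np.round(ax,1),ray(f,u,v,z,f["intrinsics"][0,0]<350)[:2].round(4)
E
python3 - <<'E'
from h import *
import pickle
f=pickle.load(open("w1.pkl","rb"))
print(fit(f,(40,80,30),(85,255,255),(270,380,130,235),.004))
print(fit(f,(20,120,80),(35,255,255),(55,115,15,100),.009))
print(fit(f,(100,120,60),(125,255,255),(5,50,100,180),.009))
print("hub",ray(f,322,185.5,.018,1),"white",ray(f,145,226,.018,1))
g=ray(f,322,185.5,.018,1); print(rel([g[0],g[1],.024]))
E
```

```text
((321.9, 182.4), array([61.8, 63.7]), array([ 0.5301, -0.3888]))
((80.9, 58.2), array([42.3, 64.9]), array([ 0.5978, -0.1056]))
((24.6, 140.2), array([28.2, 53.4]), array([ 0.4894, -0.0113]))
hub [ 0.53105904 -0.38848108  0.018     ] white [ 0.44083301 -0.22408297  0.018     ]
[  5.9   3.2 126.6]
```

Call:
carry_out:
  steps: [0.65, 5, 3, 60, 0, 0.65, 5, 3, 100, 0, 0.65, 5, 3, 118, 0, 0.65, 5, 3, 126, 0, 0.65, 5, 3, 126, 0, 0.3, 5, 3, 126, 0, 0.3, 5, 3, 126, 0, 0.3, 5, 3, 126, 0, 0.3, 5, 3, 126, 0, 0.3, 5, 3, 126, 0]
  force: 40

```text
time_s: 2.65
eef_pos: [0.532, -0.3882, 0.0262]
eef_rot: [0.001, 0.99, 0.138, 0.001]
wrist_force: [-1.7, -0.3, 6.8]
finger_gap: 0.0315
```

Run:
```python
from h import *
f=grab_frame("wrist");crop(f,"w2",170,470,130,355,2)
```

```text
(no output)
```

View pics/w2.png

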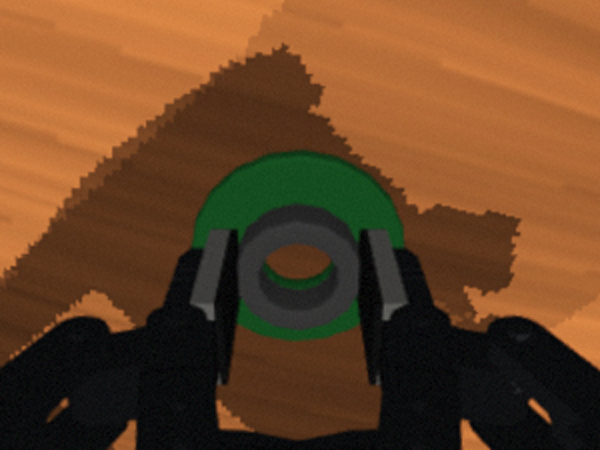

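Call:
carry_out:
  steps: [0.3, 0, 0, -40, 0, 0.3, 0, 0, -96, 0, 0.3, 52, -257, -96, 0, 0.3, 52, -257, -96, 0, 0.3, 52, -257, -96, 0, 0.3, 52, -257, -96, 0, 0.3, 52, -257, -96, 0, 0.3, 52, -257, -96, 0, 0.3, 52, -257, -96, 0, 0.3, 52, -257, -96, 0]

```text
time_s: 3.95
eef_pos: [0.5112, -0.1275, 0.1204]
eef_rot: [0.0, 0.991, 0.137, 0.0]
wrist_force: [0.1, 0.3, -0.6]
finger_gap: 0.0311
```

Run:
```python
from h import *
import pickle
f=grab_frame("wrist");pickle.dump(f,open("w3.pkl","wb"));crop(f,"w3",140,500,50,320,2)
s=ctrl.sense();print(s["eef_pos"],s["eef_rot"],-np.array(f["R"]).T@f["t"])
```

```text
[ 0.51107631 -0.12732291  0.12027401] [7.19889001e-05 9.90544995e-01 1.37188203e-01 7.40567117e-05] [ 0.59007725 -0.10550787  0.2492332 ]
```

View pics/w3.png

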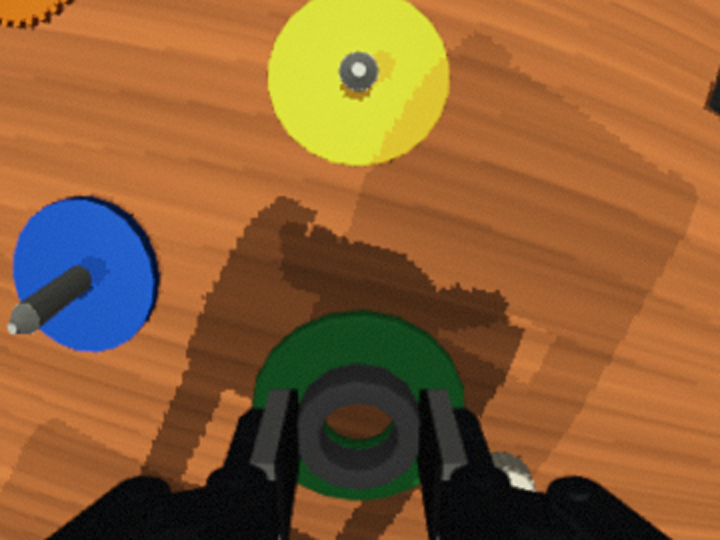

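Run:
```python
from h import *
import pickle
f=pickle.load(open("w3.pkl","rb"))
print(fit(f,(20,120,80),(35,255,255),(260,380,40,140),.0095))
print(fit(f,(100,120,60),(125,255,255),(140,230,130,240),.0095))
print("pin tip",ray(f,319.5,84.5,.07,1))
print("green",fit(f,(40,80,30),(85,255,255),(240,400,190,310),.0995))
print("hub",ray(f,319.5,263,.112,1))
s=ctrl.sense()
for p in([.5971,-.1040,.1],): print(rel(p))
```

```text
((318.8, 87.8), array([89.4, 91.4]), array([ 0.5977, -0.1036]))
((181.7, 187.0), array([68.4, 78.4]), array([ 0.4904, -0.0109]))
pin tip [ 0.59768122 -0.10390701  0.07      ]
green ((318.5, 249.8), array([ 89.4, 104.2]), array([ 0.5131, -0.1271]))
hub [ 0.51226057 -0.12794045  0.112     ]
[89.1  0.9 20.3]
```

Call:
carry_out:
  steps: [0.3, 44, 0, 0, 0, 0.3, 88, 0, 0, 0, 0.3, 88, 0, 0, 0, 0.3, 88, 0, 15, 0, 0.3, 88, 0, 30, 0, 0.3, 88, 0, 50, 0, 0.3, 88, 0, 70, 0, 0.3, 88, 0, 82, 0, 0.3, 88, 0, 82, 0]

```text
time_s: 5.12
eef_pos: [0.596, -0.1022, 0.037]
eef_rot: [0.0, 0.99, 0.138, 0.0]
wrist_force: [5.9, -0.8, -3.8]
finger_gap: 0.031
```

Call:
carry_out:
  steps: [0.3, 0, 0, 0, 0, 0.3, 0, 0, 0, 0]

```text
time_s: 5.38
eef_pos: [0.596, -0.1022, 0.0375]
eef_rot: [0.0, 0.99, 0.138, 0.0]
wrist_force: [5.1, 0.1, -4.4]
finger_gap: 0.0312
```

Run:
```python
from h import *
import pickle
f=grab_frame("wrist");pickle.dump(f,open("w4.pkl","wb"));crop(f,"w4",200,440,170,350,3)
```

```text
(no output)
```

View pics/w4.png

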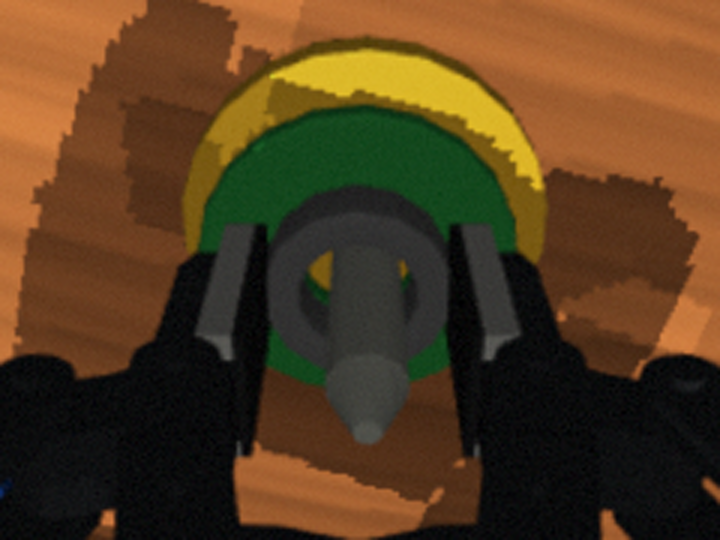

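Run:
```python
from h import *
import pickle
f=pickle.load(open("w4.pkl","rb"))
def w(u,v,z): return ray(f,200+u/3,170+v/3,z,1).round(4)
ax=np.array([.962,.273]);ay=np.array([.273,-.962])
def t(n,u,v,z):
    p=w(u,v,z)[:2]-np.array([.596,-.1022]); print(n,(p@ax*1000).round(1),(p@ay*1000).round(1))
t("base far edge(-35)",366,44,.01); t("wheel far edge(-30)",362,107,.017)
t("base L",185,235,.01);t("base R",546,210,.01);t("wheel L",203,235,.017);t("wheel R",517,235,.017)
t("hub top far",358,213,.0295);t("hub top near",358,368,.0295);t("tip",368,435,.07)
t("pin shoulder L",325,392,.06);t("pin shoulder R",410,390,.06)
```

```text
base far edge(-35) 36.9 2.1
wheel far edge(-30) 27.7 1.3
base L -1.1 -32.5
base R 4.2 36.4
wheel L 2.8 -27.7
wheel R 2.7 29.8
hub top far 13.7 0.7
hub top near -17.7 0.7
tip 0.5 1.9
pin shoulder L 0.1 -4.1
pin shoulder R 0.5 7.9
```

Call:
carry_out:
  steps: [0.3, 3, 1, 0, 0, 0.3, 3, 1, 2, 0, 0.3, 3, 1, 2, 0]

```text
time_s: 5.8
eef_pos: [0.5982, -0.1021, 0.0363]
eef_rot: [-0.0, 0.99, 0.138, -0.001]
wrist_force: [-1.2, 0.3, 3.1]
finger_gap: 0.031
```

Call:
carry_out:
  steps: [0.55, 0, 0, 0, 0, 0.6, 0, 0, 0, 0, 0.6, 0, 0, -30, 0, 0.6, 0, 0, -84, 0, 0.6, -249, 65, -84, 0, 0.6, -249, 65, -84, 0, 0.6, -249, 65, -84, 0, 0.6, -249, 65, -84, 0, 0.6, -249, 65, -84, 0, 0.6, -249, 65, -84, 0, 0.6, -249, 65, -84, 0]

```text
time_s: 7.18
eef_pos: [0.3783, -0.2327, 0.1204]
eef_rot: [0.0, 0.99, 0.138, 0.0]
wrist_force: [-0.2, -1.1, 0.0]
finger_gap: 0.0509
```

Run:
```python
from h import *
import pickle
f=grab_frame("wrist");pickle.dump(f,open("w5.pkl","wb"));crop(f,"w5",0,640,0,400,1.25)
s=ctrl.sense();print(s["eef_pos"],s["eef_rot"])
```

```text
[ 0.37823056 -0.23251772  0.12033436] [1.14294289e-04 9.90356038e-01 1.38545377e-01 2.89183390e-04]
```

View pics/w5.png

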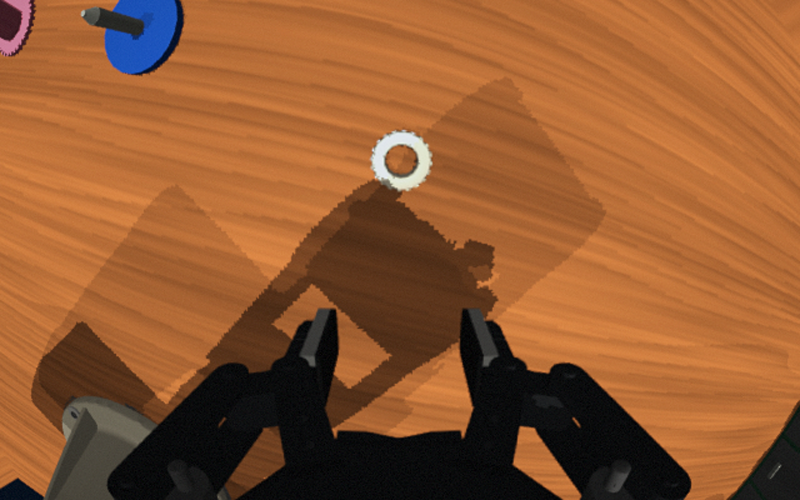

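Run:
```python
from h import *
import pickle
f=pickle.load(open("w5.pkl","rb"))
p=ray(f,320.8,128,.018,1);print(p,rel([p[0],p[1],.023]))
```

```text
[ 0.43590445 -0.21832898  0.018     ] [59.3  2.2 97.4]
```

Call:
carry_out:
  steps: [0.6, 57, 2, 50, 0, 0.6, 57, 2, 85, 0, 0.6, 57, 2, 96, 0, 0.6, 57, 2, 96, 0, 0.3, 57, 2, 96, 0, 0.3, 57, 2, 96, 0, 0.3, 57, 2, 96, 0, 0.3, 57, 2, 96, 0, 0.3, 57, 2, 60, 0, 0.3, 57, 2, 0, 0, 0.3, 150, -62, 0, 0, 0.3, 150, -62, 0, 0, 0.3, 150, -62, 0, 0, 0.3, 150, -62, 0, 0]

```text
time_s: 8.98
eef_pos: [0.504, -0.1323, 0.1207]
eef_rot: [0.0, 0.99, 0.138, 0.0]
wrist_force: [-0.9, 0.4, -0.9]
finger_gap: 0.0329
```

Run:
```python
from h import *
import pickle
f=grab_frame("wrist");pickle.dump(f,open("w6.pkl","wb"));crop(f,"w6",200,440,50,300,2.4)
s=ctrl.sense();print(s["eef_pos"],s["eef_rot"])
```

```text
[ 0.50364342 -0.13270796  0.12052985] [ 8.50358286e-05  9.90458127e-01  1.37813928e-01 -1.10798308e-04]
```

View pics/w6.png

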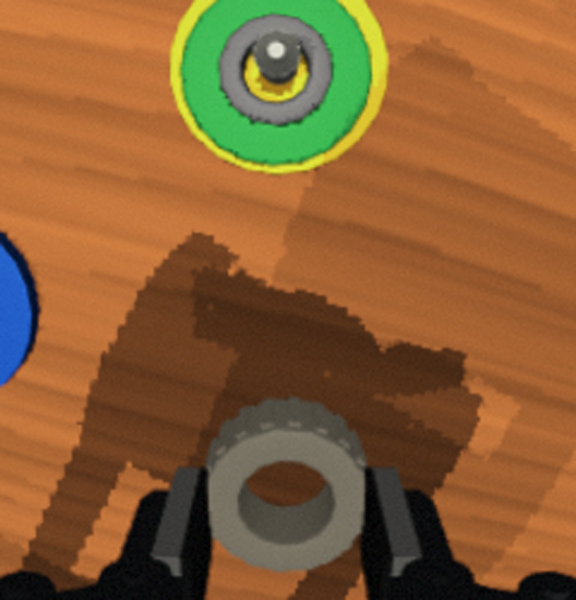

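```bash
cat >> h.py <<'E'
def tx(f,u,v,z):
    """tool-axes offset (mm) of a seen point from the TCP"""
    p=ray(f,u,v,z,1); return rel(p)
E
python3 - <<'E'
from h import *
import pickle
f=pickle.load(open("w6.pkl","rb"))
print("tip",tx(f,315,70.8,.07)); print("nut",tx(f,319.2,258.7,.114))
for c in((40,80,30),(85,255,255)),((20,120,80),(35,255,255)): 
  r=fit(f,*c,(265,365,50,130),.015); print(r)
E
```

```text
tip [98.  -2.1 50.5]
nut [4.8 0.3 6.5]
((314.5, 79.6), array([77. , 79.2]), array([ 0.5953, -0.1035]))
((315.6, 77.6), array([88.9, 91.1]), array([ 0.597 , -0.1039]))
```

Call:
carry_out:
  steps: [0.3, 50, -1, 0, 0, 0.3, 95, -2, 0, 0, 0.3, 95, -2, 0, 0, 0.3, 95, -2, 15, 0, 0.3, 95, -2, 30, 0, 0.3, 95, -2, 50, 0, 0.3, 95, -2, 50, 0]

```text
time_s: 9.9
eef_pos: [0.5932, -0.1043, 0.0679]
eef_rot: [-0.001, 0.99, 0.138, -0.002]
wrist_force: [-0.4, 0.1, -1.2]
finger_gap: 0.0329
```

Run:
```python
from h import *
import pickle
f=grab_frame("wrist");pickle.dump(f,open("w7.pkl","wb"));crop(f,"w7",200,440,170,350,3)
s=ctrl.sense();print(s["eef_pos"],s["eef_rot"],s["wrist_force"])
```

```text
[ 0.59408403 -0.10435199  0.06903983] [-3.69902664e-04  9.90451820e-01  1.37853865e-01 -1.16955402e-03] [ 0.26901968  0.13186805 -0.84018351]
```

View pics/w7.png

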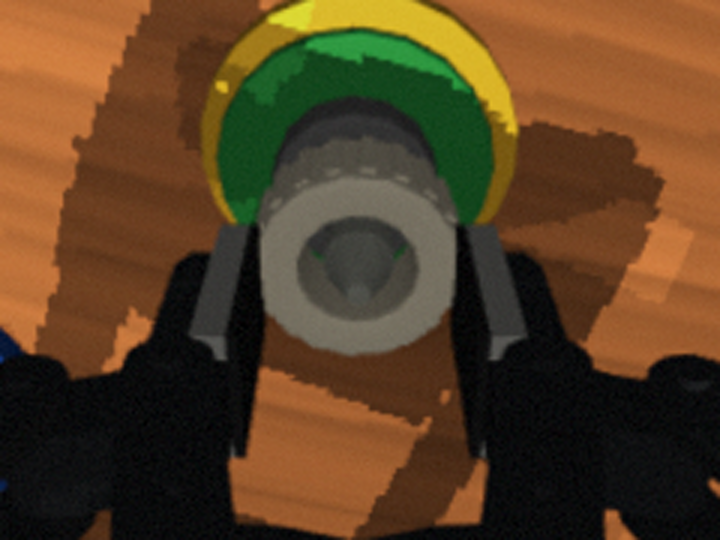

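Run:
```python
from h import *
import pickle
f=pickle.load(open("w7.pkl","rb"))
print("tip",tx(f,200+358/3,170+293/3,.07)); print("nut",tx(f,200+358/3,170+265.5/3,.0625))
```

```text
tip [ 3.6  0.3 -1. ]
nut [4.4 0.3 6.5]
```

Call:
carry_out:
  steps: [0.3, 0, 0, 8, 0, 0.3, 0, 0, 14, 0, 0.3, 0, 0, 17, 0, 0.3, 0, 0, 17, 0]

```text
time_s: 10.45
eef_pos: [0.5951, -0.1042, 0.0538]
eef_rot: [-0.0, 0.99, 0.138, -0.0]
wrist_force: [-2.2, -0.0, 6.1]
finger_gap: 0.0325
```

Call:
carry_out:
  steps: [0.6, 0, 0, 17, 0, 0.6, 0, 0, 17, 0, 0.6, 0, 0, -10, 0, 0.8, 0, 0, -60, 0, 0.8, -163, -358, -60, 0, 0.8, -163, -358, -60, 0, 0.8, -163, -358, -60, 0, 0.8, -163, -358, -60, 0, 0.8, -163, -358, -60, 0, 0.8, -163, -358, -60, 0, 0.8, -163, -358, -60, 0, 0.8, -163, -358, -60, 0, 0.8, -163, -358, -60, 0, 0.8, -163, -358, -60, 0]

```text
time_s: 12.2
eef_pos: [0.3412, 0.1949, 0.1133]
eef_rot: [0.0, 0.991, 0.137, 0.0]
wrist_force: [-0.2, 0.1, -0.3]
finger_gap: 0.0685
```

Run:
```python
from h import *
import pickle
f=grab_frame("wrist");pickle.dump(f,open("w8.pkl","wb"));crop(f,"w8",0,640,0,400,1.25)
s=ctrl.sense();print(s["eef_pos"],s["eef_rot"],s["joint_positions"])
```

```text
[0.34115723 0.19488065 0.11325298] [3.01253797e-05 9.90548739e-01 1.37161202e-01 6.00466244e-06] [ 5.15232244e-01  1.94563627e-01  2.22432682e+00 -9.13690949e-05
  7.22713258e-01  1.81090718e+00]
```

View pics/w8.png

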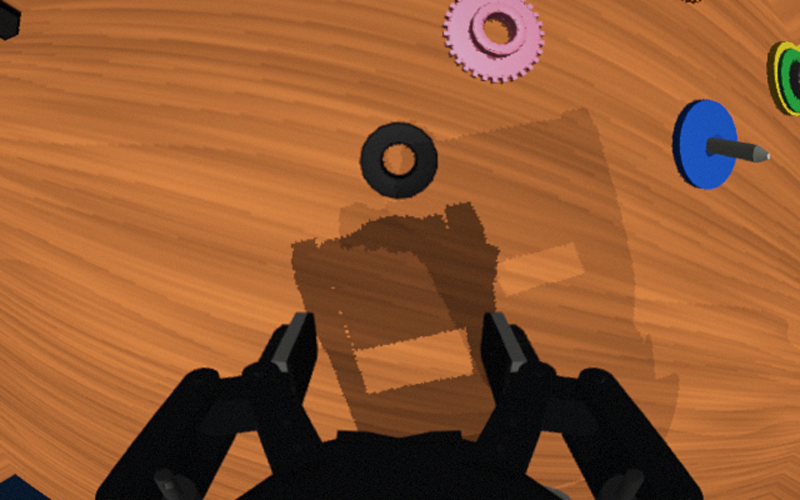

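Run:
```python
from h import *
import pickle
f=pickle.load(open("w8.pkl","rb"))
print("collar",ray(f,319.2,128,.018,1),tx(f,319.2,128,.018))
print(fit(f,(100,120,60),(125,255,255),(535,595,75,155),.0095))
```

```text
collar [0.39919217 0.21050259 0.018     ] [60.1  0.7 95.3]
((565.8, 115.2), array([46.9, 71.8]), array([ 0.4875, -0.006 ]))
```

Call:
carry_out:
  steps: [0.8, 60, 0, 40, 0, 0.8, 60, 0, 75, 0, 0.8, 60, 0, 88, 0, 0.8, 60, 0, 88, 0, 0.4, 60, 0, 88, 0, 0.4, 60, 0, 88, 0, 0.4, 60, 0, 88, 0, 0.4, 60, 0, 88, 0, 0.4, 60, 0, 60, 0, 0.4, 60, 0, -5, 0, 0.4, -3, 236, -5, 0, 0.4, -3, 236, -5, 0, 0.4, -3, 236, -5, 0, 0.4, -3, 236, -5, 0, 0.4, -3, 236, -5, 0, 0.4, -3, 236, -5, 0, 0.4, -3, 236, -5, 0, 0.4, -3, 236, -5, 0]

```text
time_s: 14.5
eef_pos: [0.4022, -0.0312, 0.1184]
eef_rot: [-0.0, 0.99, 0.139, 0.0]
wrist_force: [-0.5, 0.3, -1.1]
finger_gap: 0.0426
```

Run:
```python
from h import *
import pickle
f=grab_frame("wrist");pickle.dump(f,open("w9.pkl","wb"));crop(f,"w9",200,440,50,300,2.4)
s=ctrl.sense();print(s["eef_pos"],s["eef_rot"])
```

```text
[ 0.40219261 -0.03133286  0.11832995] [-1.69112540e-05  9.90286034e-01  1.39045207e-01  1.55387782e-05]
```

View pics/w9.png

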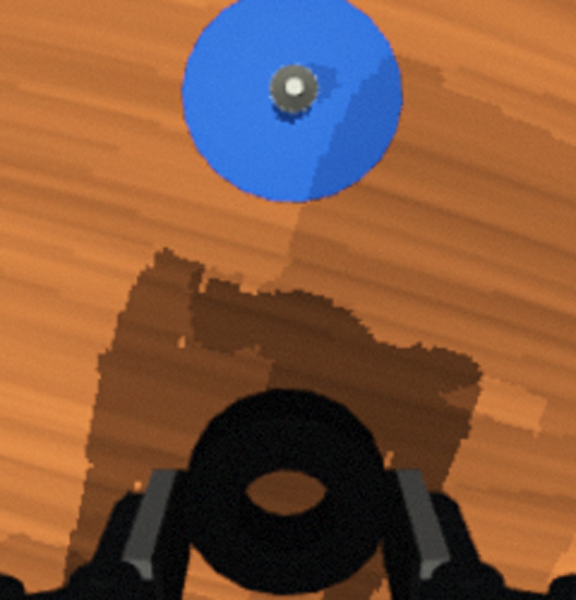

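Run:
```python
from h import *
import pickle
f=pickle.load(open("w9.pkl","rb"))
print("tip",ray(f,200+294/2.4,50+87/2.4,.07,1),tx(f,200+294/2.4,50+87/2.4,.07)); print("collar",tx(f,200+287/2.4,50+505/2.4,.1115))
print(fit(f,(100,120,60),(125,255,255),(265,375,40,145),.0095))
```

```text
tip [ 0.48797904 -0.00921809  0.07      ] [88.6  2.4 48.3]
collar [3.3 0.7 6.8]
((321.3, 88.9), array([88.8, 90.8]), array([ 0.4882, -0.009 ]))
```

Call:
carry_out:
  steps: [0.4, 45, 1, 0, 0, 0.4, 86, 2, 0, 0, 0.4, 86, 2, 0, 0, 0.4, 86, 2, 15, 0, 0.4, 86, 2, 30, 0, 0.4, 86, 2, 50, 0, 0.4, 86, 2, 70, 0, 0.4, 86, 2, 80, 0, 0.4, 86, 2, 80, 0, 0.4, 86, 2, 80, 0]

```text
time_s: 15.8
eef_pos: [0.4849, -0.0108, 0.0382]
eef_rot: [-0.0, 0.99, 0.138, -0.0]
wrist_force: [-0.3, -0.6, 0.1]
finger_gap: 0.0425
```

Call:
carry_out:
  steps: [0.4, 0, 0, 4, 0, 0.4, 0, 0, 4, 0, 0.6, 0, 0, 4, 0, 0.7, 0, 0, 4, 0, 0.7, 0, 0, -30, 0, 0.7, 0, 0, -82, 0, 0.6, 100, -123, -82, 0, 0.6, 100, -123, -82, 0, 0.6, 100, -123, -82, 0, 0.6, 100, -123, -82, 0, 0.6, 100, -123, -82, 0, 0.6, 100, -123, -82, 0, 0.6, 100, -123, -82, 0]

```text
time_s: 17.42
eef_pos: [0.5477, 0.134, 0.1203]
eef_rot: [0.0, 0.991, 0.137, -0.0]
wrist_force: [0.6, -0.3, -0.5]
finger_gap: 0.0512
```

Run:
```python
from h import *
import pickle
f=grab_frame("wrist");pickle.dump(f,open("w10.pkl","wb"));crop(f,"w10",0,640,0,400,1.25)
s=ctrl.sense();print(s["eef_pos"],s["eef_rot"])
```

```text
[0.54784109 0.13412821 0.12033851] [ 3.15598967e-05  9.90508096e-01  1.37454381e-01 -6.32052536e-05]
```

View pics/w10.png

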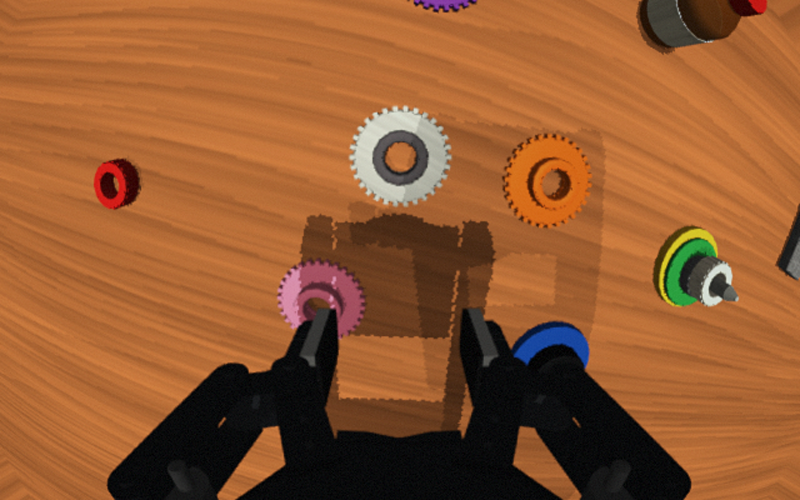

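Run:
```python
from h import *
import pickle
f=pickle.load(open("w10.pkl","rb"))
print("hub",ray(f,400.5/1.25,157/1.25,.018,1),tx(f,400.5/1.25,157/1.25,.018))
print("disc",tx(f,400/1.25,155.5/1.25,.006))
print("pink",tx(f,321/1.25,299/1.25,.006))
```

```text
hub [0.60697256 0.14903508 0.018     ] [ 61.    1.8 102.3]
disc [ 60.8   1.5 114.3]
pink [-38.2 -54.3 114.3]
```

Call:
carry_out:
  steps: [0.6, 60, 2, 45, 0, 0.6, 60, 2, 80, 0, 0.6, 60, 2, 94, 0, 0.6, 60, 2, 94, 0, 0.3, 60, 2, 94, 0, 0.3, 60, 2, 94, 0, 0.3, 60, 2, 94, 0, 0.3, 60, 2, 94, 0, 0.3, 60, 2, 60, 0, 0.3, 60, 2, 0, 0, 0.3, -185, 119, 0, 0, 0.3, -185, 119, 0, 0, 0.3, -185, 119, 0, 0, 0.3, -185, 119, 0, 0, 0.3, -185, 119, 0, 0, 0.3, -185, 119, 0, 0, 0.3, -185, 119, 0, 0, 0.3, -185, 119, 0, 0, 0.3, -185, 119, 0, 0]
  force: 60

```text
time_s: 19.85
eef_pos: [0.4032, -0.0296, 0.1202]
eef_rot: [-0.0, 0.99, 0.138, 0.0]
wrist_force: [-0.0, -0.8, -2.0]
finger_gap: 0.029
```

Run:
```python
from h import *
import pickle
f=grab_frame("wrist");pickle.dump(f,open("w11.pkl","wb"));crop(f,"w11",200,440,50,300,2.4)
s=ctrl.sense();print(s["eef_pos"],s["eef_rot"])
```

```text
[ 0.40298929 -0.02971732  0.1201608 ] [-3.63740799e-05  9.90378489e-01  1.38385123e-01 -6.33921673e-05]
```

View pics/w11.png

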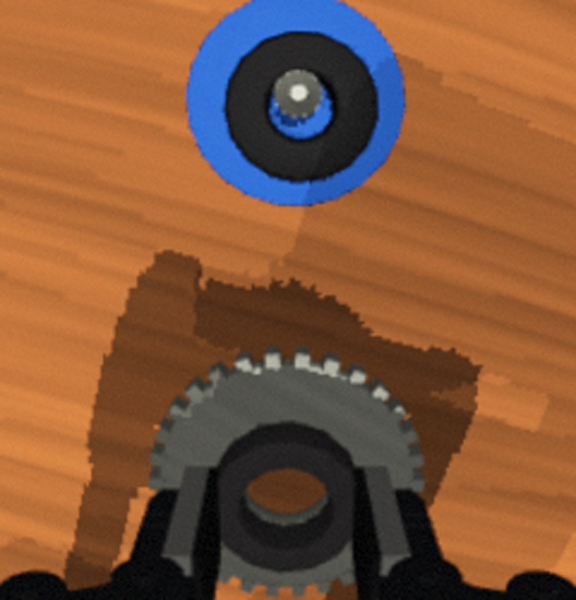

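Run:
```python
from h import *
import pickle
f=pickle.load(open("w11.pkl","rb"))
print("tip",tx(f,200+298.5/2.4,50+92/2.4,.07)); print("hub",tx(f,200+287/2.4,50+509.5/2.4,.112))
```

```text
tip [87.6  3.6 50.2]
hub [1.6 0.8 8.2]
```

Call:
carry_out:
  steps: [0.3, 45, 1, 0, 0, 0.3, 88, 3, 0, 0, 0.3, 88, 3, 0, 0, 0.3, 88, 3, 15, 0, 0.3, 88, 3, 30, 0, 0.3, 88, 3, 45, 0, 0.3, 88, 3, 55, 0, 0.3, 88, 3, 60, 0, 0.3, 88, 3, 60, 0]

```text
time_s: 21.02
eef_pos: [0.4879, -0.009, 0.06]
eef_rot: [-0.0, 0.99, 0.138, -0.0]
wrist_force: [-0.4, 0.5, -1.4]
finger_gap: 0.029
```

Call:
carry_out:
  steps: [0.3, 0, 0, 4, 0, 0.3, 0, 0, 6, 0, 0.3, 0, 0, 6, 0, 0.3, 0, 0, 6, 0]

```text
time_s: 21.52
eef_pos: [0.4887, -0.009, 0.0561]
eef_rot: [0.0, 0.99, 0.138, 0.001]
wrist_force: [-5.9, -0.6, 23.8]
finger_gap: 0.0291
```

Call:
carry_out:
  steps: [0.3, 0, 0, -1, 0, 0.55, 0, 0, -1, 0, 0.6, 0, 0, -1, 0, 0.6, 0, 0, -20, 0, 0.6, 0, 0, -66, 0, 0.6, 88, -338, -66, 0, 0.6, 88, -338, -66, 0, 0.6, 88, -338, -66, 0, 0.6, 88, -338, -66, 0, 0.6, 88, -338, -66, 0, 0.6, 88, -338, -66, 0, 0.6, 88, -338, -66, 0, 0.6, 88, -338, -66, 0, 0.6, 88, -338, -66, 0]

```text
time_s: 23.28
eef_pos: [0.4803, 0.3389, 0.1201]
eef_rot: [0.0, 0.991, 0.137, -0.0]
wrist_force: [-0.3, 0.4, -0.2]
finger_gap: 0.051
```

Run:
```python
from h import *
import pickle
f=grab_frame("wrist");pickle.dump(f,open("w12.pkl","wb"));g=grab_frame("side")
a=f["img"][60:360,120:520];b=cv2.resize(g["img"][150:250,310:410],(300,300),interpolation=cv2.INTER_CUBIC)
cv2.imwrite("pics/w12.png",np.hstack([a,b])[:,:,::-1])
s=ctrl.sense();print(s["eef_pos"],s["eef_rot"])
print(fit(f,(0,140,60),(6,255,255),(260,380,80,180),.015))
```

```text
[0.48046945 0.33909662 0.12031714] [ 9.17056584e-05  9.90531958e-01  1.37282249e-01 -1.22352431e-04]
((319.6, 123.8), array([48.3, 49. ]), array([0.5404, 0.3547]))
```

View pics/w12.png

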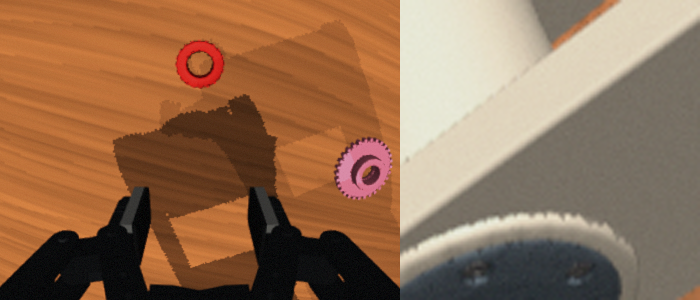

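Call:
carry_out:
  steps: [0.6, 61, 1, 45, 0, 0.6, 61, 1, 82, 0, 0.6, 61, 1, 96, 0, 0.6, 61, 1, 96, 0, 0.3, 61, 1, 96, 0, 0.3, 61, 1, 96, 0, 0.3, 61, 1, 96, 0, 0.3, 61, 1, 96, 0, 0.3, 61, 1, 60, 0, 0.3, 61, 1, 0, 0, 0.3, -175, 333, 0, 0, 0.3, -175, 333, 0, 0, 0.3, -175, 333, 0, 0, 0.3, -175, 333, 0, 0, 0.3, -175, 333, 0, 0, 0.3, -175, 333, 0, 0, 0.3, -175, 333, 0, 0, 0.3, -175, 333, 0, 0, 0.3, -175, 333, 0, 0, 0.3, -175, 333, 0, 0]
  force: 40

```text
time_s: 25.88
eef_pos: [0.4036, -0.0272, 0.1205]
eef_rot: [0.0, 0.99, 0.139, 0.0]
wrist_force: [0.2, 0.6, 0.1]
finger_gap: 0.0331
```

Run:
```python
from h import *
import pickle
f=grab_frame("wrist");pickle.dump(f,open("w13.pkl","wb"));crop(f,"w13",200,440,50,300,2.4)
s=ctrl.sense();print(s["eef_pos"],s["eef_rot"])
```

```text
[ 0.40346216 -0.02713876  0.12041457] [2.98234436e-06 9.90336097e-01 1.38687979e-01 2.44882775e-04]
```

View pics/w13.png

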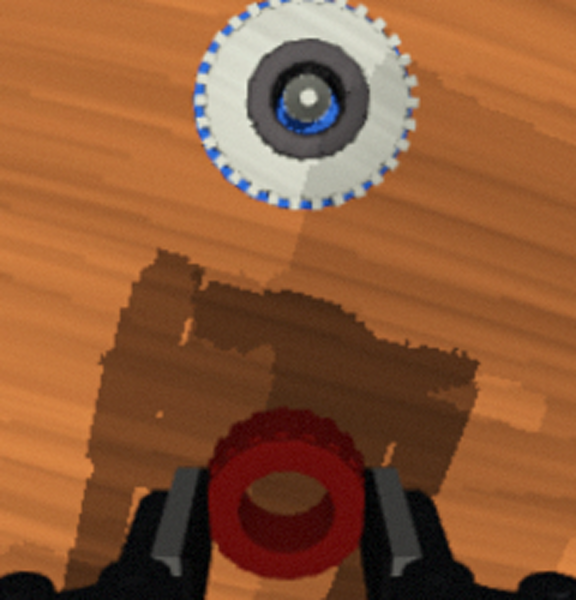

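Run:
```python
from h import *
import pickle
f=pickle.load(open("w13.pkl","rb"))
print("tip",tx(f,200+308/2.4,50+97/2.4,.07)); print("nut",tx(f,200+286/2.4,50+508/2.4,.114))
```

```text
tip [86.3  5.9 50.5]
nut [2.9 0.6 6.4]
```

Call:
carry_out:
  steps: [0.3, 45, 3, 0, 0, 0.3, 85, 5, 0, 0, 0.3, 85, 5, 0, 0, 0.3, 85, 5, 15, 0, 0.3, 85, 5, 30, 0, 0.3, 85, 5, 40, 0, 0.3, 85, 5, 46, 0, 0.3, 85, 5, 46, 0]

```text
time_s: 26.92
eef_pos: [0.4857, -0.0096, 0.0738]
eef_rot: [-0.0, 0.99, 0.138, -0.0]
wrist_force: [-0.0, -0.1, -0.4]
finger_gap: 0.0332
```

Call:
carry_out:
  steps: [0.3, 0, 0, 3, 0, 0.3, 0, 0, 4, 0, 0.3, 0, 0, 4, 0]

```text
time_s: 27.3
eef_pos: [0.4867, -0.0096, 0.072]
eef_rot: [0.0, 0.99, 0.138, 0.001]
wrist_force: [-5.6, -0.4, 20.4]
finger_gap: 0.0329
```

Call:
carry_out:
  steps: [0.3, 0, 0, -1, 0, 0.55, 0, 0, -1, 0, 0.6, 0, 0, -1, 0, 0.6, 0, 0, -20, 0, 0.6, 0, 0, -70, 0, 0.6, 0, 0, -120, 0, 0.6, -350, 390, -120, 0, 0.6, -350, 390, -120, 0, 0.6, -350, 390, -120, 0, 0.6, -350, 390, -120, 0, 0.6, -350, 390, -120, 0, 0.6, -350, 390, -120, 0, 0.6, -350, 390, -120, 0, 0.6, -350, 390, -120, 0, 0.6, -350, 390, -120, 0, 0.6, -350, 390, -120, 0, 0.6, -350, 390, -120, 0, 0.6, -350, 390, -120, 0]

```text
time_s: 29.55
eef_pos: [0.2568, -0.479, 0.1903]
eef_rot: [-0.0, 0.99, 0.139, 0.0]
wrist_force: [0.1, -0.1, -0.8]
finger_gap: 0.0512
```

Run:
```python
from h import *
import pickle
g=grab_frame("side");h=grab_frame("scene");pickle.dump((g,h),open("fin.pkl","wb"))
r=lambda i:cv2.resize(i,(400,400),interpolation=cv2.INTER_CUBIC)
cv2.imwrite("pics/fin.png",np.hstack([r(g["img"][140:240,310:410]),r(h["img"][150:230,267:347])])[:,:,::-1])
s=ctrl.sense();print(s["time_s"],s["eef_pos"],s["wrist_force"])
```

```text
29.65 [ 0.25672403 -0.47940065  0.19041017] [-0.05868814 -0.01076009  0.40040554]
```

View pics/fin.png

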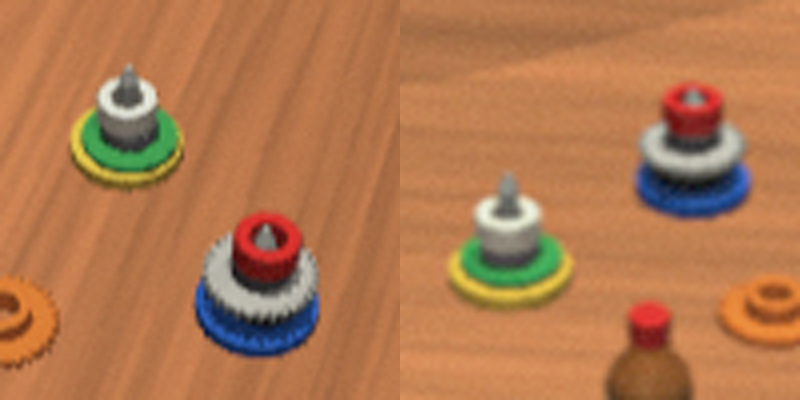

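Both stacks look flat and centred in both views: the white nut is on the green wheel, and the red nut is on the cutter above the collar. I'm handing in.

Run:
```python
from rig import workorder
print(workorder.finish_job())
```

```text
the job is handed in; nothing more can be done
None
```

Both kits are stacked and the job was handed in at about 30 s of the 122 s allowed. The hand-in gives no verdict.

- **Blue pin:** from the base up, the black collar, the steel cutter and the red nut.
- **Yellow pin:** the green wheel, then the white nut.

**Last checks:** The final side and scene pictures show both stacks in the right order, hubs up, apparently flat and centred on their pins. I judged this by eye and did not measure the final tilt, height or centring. The wrist force was near zero with the arm clear.

**Problems along the way:**
- The green wheel first went down about 3 mm off centre and pressed the pin with about 5 N. I shifted it 3 mm before releasing it.
- The cutter and red nut pressed with about 24 N and 20 N as they seated. The tool stopped about 1.5 mm higher than I had worked out. I took this as full seating within the 4 mm tolerance.

No move was aimed at the oil bottle, padlock, brush or look-alikes. I did not measure their positions again at the end.

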